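Find the stamped carton and push it into the dispatch lane

TASK

One of the two sealed cartons on the bench has a round blue inspection stamp on its underside. First tip both cartons over onto their sides to look at their undersides, then push the stamped one, still lying on its side, into the dispatch lane between the two green tape lines, so that no part of it sticks out past the tape; leave the unstamped one lying on its side outside the lane. Only push with the fingers, without lifting or carrying anything, and leave the tape roll, the paint tin and the wheel cap where they are.

Things in the scene. Friction and masses are not known exactly. Their poses are not given: they have to be found in the camera images.
- carton_a: One of two look-alike taped cardboard cartons, 75 (x) by 110 (y) by 130 mm (z, height), 0.3 to 0.65 kg, upright at first, one each side of the lane. Origin at its centre; z from underside to top; x points away from the robot within 0.35 rad. Pushed on a 110 mm wide face 10 to 25 mm below its top (best rising a little meanwhile) it tips over its bottom edge and, past about 30 degrees, falls onto its side; pushed lower it slides.
- carton_b: One of two look-alike taped cardboard cartons, 75 (x) by 110 (y) by 130 mm (z, height), 0.3 to 0.65 kg, upright at first, one each side of the lane. Origin at its centre; z from underside to top; x points away from the robot within 0.35 rad. Pushed on a 110 mm wide face 10 to 25 mm below its top (best rising a little meanwhile) it tips over its bottom edge and, past about 30 degrees, falls onto its side; pushed lower it slides.
- stamp (a point): Centre of the round blue ink stamp (a ring 58 mm across with a tick in it) on the underside of one of the two cartons, in the middle of the 75 by 110 mm bottom face. It cannot be seen until that carton is tipped; the other carton's underside is plain cardboard.
- lane: The dispatch lane: two straight strips of green masking tape flat on the bench (no height), each 24 mm wide and 550 mm long, 160 mm apart inside, 208 mm over their outer edges. Origin on the bench in the middle of the lane; x runs along it away from the robot, y to the left. A flat tape arrow lies in its far half.
- tape_roll: A bystander: leave it alone. Roll of green masking tape lying flat, 110 mm across, 30 mm high; origin at the centre of its underside.
- paint_tin: A bystander: leave it alone. Small metal paint tin, 72 mm across, 95 mm high; origin at the centre of its underside.
- centre_cap: A bystander: leave it alone. Silver wheel centre cap lying flat, 62 mm across, 19 mm high; origin at the centre of its underside.
Mind the look-alikes: they are no part of the job. Leave any black or red look-alike of the carton_b alone.

How it is judged (in metres and radians):
On the way, in this order (a step that is already met when the one before it is completed fails the run):
1. both cartons have been tipped and lie on their sides (angle between carton_a's own z axis and vertical between 1.45 and 1.69 rad and angle between carton_b's own z axis and vertical between 1.45 and 1.69 rad), for 0.2 s.
2. the stamped carton lies in the dispatch lane ((y of carton_a in the frame of lane between -0.019 and 0.019 m or (y of carton_a in the frame of lane between -0.033 and 0.033 m and (angle between the y axis of carton_a and the y axis of lane, either way round below 0.25 rad or angle between the z axis of carton_a and the y axis of lane, either way round below 0.25 rad))) and x of carton_a in the frame of lane between -0.21 and 0.21 m and angle between carton_a's own z axis and vertical between 1.45 and 1.69 rad), for 0.2 s.
At the end, for the whole second after the job is handed in: Both cartons lie at rest on their sides (7 degrees): the stamped one in the lane, no part past the tapes' outer edges (centre within 19 mm of the middle line, 33 mm if square within 14 degrees, 210 mm along), the other outside (centre over 140 mm from the middle line) (all of step 2 and angle between carton_b's own z axis and vertical between 1.45 and 1.69 rad and (y of carton_b in the frame of lane above 0.14 m or y of carton_b in the frame of lane below -0.14 m) and linear speed of each of carton_a, carton_b below 0.02 m/s and angular speed of each of carton_a, carton_b below 0.15 rad/s); the robot touches nothing.
It fails at once if a carton is lifted or carried (its centre rises more than about 15 mm above where tipping or sliding on the bench can bring it) ((height (world z) of carton_a above 0.095 m or (angle between carton_a's own z axis and vertical below 0.15 rad and height (world z) of carton_a above 0.083 m) or (angle between carton_a's own z axis and vertical above 1.42 rad and height (world z) of carton_a above 0.063 m)) or (height (world z) of carton_b above 0.095 m or (angle between carton_b's own z axis and vertical below 0.15 rad and height (world z) of carton_b above 0.083 m) or (angle between carton_b's own z axis and vertical above 1.42 rad and height (world z) of carton_b above 0.063 m))).
It fails at once if the tape roll, paint tin or wheel cap is moved by more than 20 mm (distance of any of tape_roll, paint_tin, centre_cap from where it was at the start of the episode above 0.02 m).
It also fails if it takes over 58 s, if anything falls off the work surface, if the arm or the gripper's body presses on something with over 40 N, if the wrist force passes 120 N, or if a joint passes its speed limit or range.

ROBOT

A 7-joint arm with a two-finger parallel gripper is mounted at the origin on the work surface. World frame = base frame: x ahead of the robot, y to its left, z up, the work surface at z = 0. Lengths are in mm, angles in rad, forces in N, time in s.
With the tool pointing down it reaches from about 400 to 900 mm from the base axis. Payload 5.5 kg.
Tool frame: the origin (TCP) lies between the finger pads; the fingertips stand 22 mm ahead of it and the grasp point (between the pads) lies 3 mm ahead of it; z points along the fingers, y is the direction in which the jaws open and shut (so a half turn about z gives the same grasp; the last joint's range is limited). The gripper opens to 85 mm and grips with 20 to 120 N. Pads are 22 mm wide; open, the fingers measure 114 mm over their backs; the gripper's body (76 mm by 85 mm) begins 54 mm behind the grasp point. The pads swing forward as they close: fully open they stand 13 mm farther back than shut.
Start: joints at [1.478, 0.501, -0.427, 1.55, 0.221, 1.138, -0.21], TCP at [226.453, -609.277, 253.31] pointing down, gripper open.
Joint ranges: [-2.88, 2.88], [-0.31, 2.03], [-1.54, 1.56], [0.2, 2.42], [-1.41, 4.55], [0.19, 2.02], [-2.57, 2.57]. Speed limits (rad/s): [2.57, 2.57, 3.14, 3.14, 3.14, 3.14, 3.14].

INTERFACE

Orientations are given as a unit quaternion [x, y, z, w].
In Python, from rig import env gives the robot as it stands. The module is installed in compiled form; this text tells all that it offers.
- The arm moves only by the shell command python3 -m handwheel 'ROWS'. ROWS is JSON, a list of rows, each an object with "linear": the shift along the tool's x, y, z in m, a list of three; "twist": the turn about the tool's z in rad; "hand": the gripper's target within -1 to 1 (fully open at 1, half-way at 0, shut at -1). A call has 1 to 8 rows; each row is the pose to reach, as a shift and turn from the pose commanded when the call began, along the tool's axes at that moment; what a row does not reach only later rows make up. A row lasts 1/8 s, in which the tool goes at most 62.5 mm and 10.7 degrees, less where a joint would pass 70% of its speed; a pose out of reach is approached as far as the arm can. A call with a gripper value outside its range is refused whole. The fingers move at their own pace and stop on an object; the grip force is fixed at half the most. Time passes only in rows, so rows that repeat a pose let the fingers close. It gives the time, the measured TCP pose, the force and the opening at its end, in the units of the state.
- env.get_state(): the state, without advancing time (a new reading comes with each control period).
- env.grab_frame(name): name is "scene" or "top" or "wrist"; returns a dict with "color" (420x560x3 uint8, blue, green, red), "camera_matrix" (3x3 intrinsics, pixels), "dist" ([k1, k2, p1, p2, k3] as OpenCV has them; the pictures are not rectified), "extrinsics" (4x4, takes a point from camera to world coordinates); the wrist camera has in their place "mount" (4x4, takes a point from camera to tool coordinates, whose origin is the TCP and whose axes are the flange's). Camera axes: x right, y down, z forward; pixel columns grow to the right and rows downward; lengths in mm; the calibration is good to about 2 mm. A picture is of the moment at which its call begins: read the wrist's pose just before it. There is no depth.
- env.finish_job(): hands the job in, once; it reports no verdict.
The state is a dict: "clock": time; "qpos": joint angles; "qd": joint speeds; "joint_torque": joint torques, N m; "ee_pos": TCP position; "eef_rot": TCP orientation; "contact_force": force on the tool from outside, world axes, zero at the start; "ft_torque": the same for the moment, N m; "gripper_width": opening from 0.0 (shut) to 1.0 (fully open).
Only numpy, scipy, OpenCV 4.12 (cv2) and the standard library are available. Lean on these libraries where they do the work, as an engineer would, in place of code of your own. Each camera call takes 0.05 s, during which the arm holds its last target.

## Working session

There is one attempt and no reset: what is moved stays moved. The work goes in short steps, Python scripts to look and compute and a shell command to move; the robot and the scene stay as the last step left them, time stands still between calls to the robot, and variables do not carry over. Pictures are saved under pics/ and viewed, and the job is handed in when it is done.

```bash
mkdir -p pics
cat > h.py <<'E'
import numpy as np, cv2
from scipy.spatial.transform import Rotation as R
from rig import env
def grab(name, fn=None):
    s=env.get_state(); f=env.grab_frame(name)
    if fn: cv2.imwrite('pics/'+fn,f['color'])
    if name=='wrist':
        T=np.eye(4);T[:3,:3]=R.from_quat(s['eef_rot']).as_matrix();T[:3,3]=s['ee_pos']
        f['extrinsics']=T@np.array(f['mount'])
    return f
def ray(f,px,z):
    K=np.array(f['camera_matrix'],float);d=np.array(f['dist'],float);E=np.array(f['extrinsics'])
    u=cv2.undistortPoints(np.array(px,float).reshape(-1,1,2),K,d).reshape(-1,2)
    v=np.c_[u,np.ones(len(u))]@E[:3,:3].T; o=E[:3,3]
    return o+v*((z-o[2])/v[:,2])[:,None]
def proj(f,P):
    E=np.linalg.inv(np.array(f['extrinsics']))
    r,_=cv2.Rodrigues(E[:3,:3]); return cv2.projectPoints(np.array(P,float).reshape(-1,1,3),r,E[:3,3],np.array(f['camera_matrix'],float),np.array(f['dist'],float))[0].reshape(-1,2)
def totool(d):
    s=env.get_state(); return R.from_quat(s['eef_rot']).as_matrix().T@np.array(d,float)
E
python3 - <<'E'
from h import *
s=env.get_state();print({k:np.round(v,3) for k,v in s.items()})
print(np.round(R.from_quat(s['eef_rot']).as_matrix(),3))
for n in ['scene','top']:
    f=grab(n,n+'0.png');print(n,np.round(f['extrinsics'],2),np.round(f['camera_matrix'],1),f['dist'])
E
```

```text
{'clock': np.float64(0.0), 'qpos': array([ 1.478,  0.502, -0.427,  1.551,  0.221,  1.138, -0.21 ]), 'qd': array([-0.001, -0.   , -0.001,  0.003,  0.001,  0.001,  0.001]), 'joint_torque': array([-0.0000e+00, -5.6951e+01, -5.8160e+00, -2.8094e+01,  1.1000e-02,
        1.2000e-02,  0.0000e+00]), 'ee_pos': array([ 226.14 , -608.722,  252.277]), 'eef_rot': array([ 0.984,  0.177, -0.   , -0.001]), 'contact_force': array([-0.189,  0.057,  1.004]), 'ft_torque': array([-0.067, -0.019,  0.023]), 'gripper_width': np.float64(1.003)}
[[ 0.937  0.348 -0.001]
 [ 0.348 -0.937  0.002]
 [ 0.    -0.002 -1.   ]]
scene [[-6.8000e-01  6.0000e-01 -4.2000e-01  9.7474e+02]
 [ 7.3000e-01  5.7000e-01 -3.7000e-01  3.5073e+02]
 [ 1.0000e-02 -5.6000e-01 -8.3000e-01  9.5839e+02]
 [ 0.0000e+00  0.0000e+00  0.0000e+00  1.0000e+00]] [[379.8   0.  276.3]
 [  0.  379.8 215.9]
 [  0.    0.    1. ]] [-0.1045266  0.         0.         0.         0.       ]
top [[ 1.00000e-02 -9.90000e-01  1.00000e-01  4.00360e+02]
 [-1.00000e+00 -2.00000e-02 -2.00000e-02 -4.07100e+01]
 [ 2.00000e-02 -1.00000e-01 -9.90000e-01  1.23906e+03]
 [ 0.00000e+00  0.00000e+00  0.00000e+00  1.00000e+00]] [[447.6   0.  276. ]
 [  0.  447.6 210.8]
 [  0.    0.    1. ]] [-0.06260128  0.          0.          0.          0.        ]
```

View pics/top0.png

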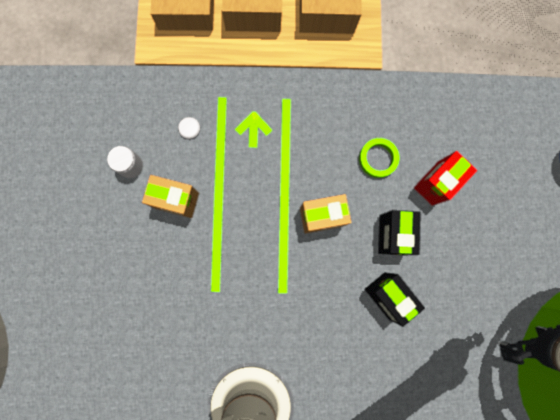

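View pics/scene0.png

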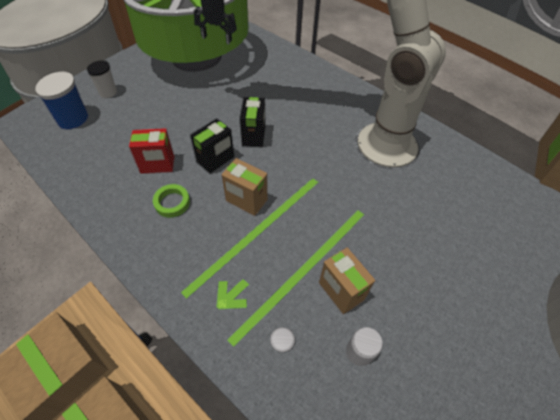

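Candidates, top view: brown cartons (168,195) and (327,212), one on each side of the lane. Look-alikes are black at (400,232) and (395,300), and red at (447,178). The bystanders are the cap at (188,128), the tin at (121,158) and the roll at (380,157). I'll measure the two brown cartons and take a close crop to check the choice.

```bash
cat > meas.py <<'E'
from h import *
def boxes(f,hsv,lo,hi,amin=300):
    m=cv2.inRange(hsv,lo,hi); m=cv2.morphologyEx(m,cv2.MORPH_OPEN,np.ones((2,2)))
    c,_=cv2.findContours(m,cv2.RETR_EXTERNAL,cv2.CHAIN_APPROX_NONE)
    return [x for x in c if cv2.contourArea(x)>amin]
E
python3 - <<'E'
from meas import *
f=grab('top');im=f['color'];hsv=cv2.cvtColor(im,cv2.COLOR_BGR2HSV)
for p in [(330,225),(185,180),(327,212),(250,120),(287,200)]: print(p,hsv[p[1],p[0]])
for c in boxes(f,hsv,(35,120,80),(60,255,255),80):
    r=cv2.minAreaRect(c); b=cv2.boxPoints(r)
    print('green',np.round(r[0],1),np.round(r[1],1)); print(np.round(ray(f,b,0)[:,:2]).tolist(), np.round(ray(f,b,130)[:,:2]).tolist())
for n,px,z in [('tin',(121,158),95),('cap',(188.5,128),19),('roll',(380,157),30),('blk',(405,225),130),('blk2',(400,295),130)]: print(n,np.round(ray(f,[px],z)))
a=cv2.resize(im[165:225,130:210],None,fx=5,fy=5,interpolation=2);b=cv2.resize(im[180:240,290:370],None,fx=5,fy=5,interpolation=2)
cv2.imwrite('pics/crop.png',np.hstack([a,b]))
E
```

```text
(330, 225) [ 19 143 242]
(185, 180) [ 90   8 163]
(327, 212) [ 38 255 248]
(250, 120) [ 38 255 246]
(287, 200) [ 38 255 247]
green [539.  389.5] [59. 40.]
[[123.0, -744.0], [121.0, -862.0], [-43.0, -860.0], [-39.0, -742.0]] [[152.0, -670.0], [150.0, -776.0], [4.0, -774.0], [7.0, -668.0]]
green [412.5 315.4] [ 6.8 14.1]
[[241.0, -419.0], [266.0, -450.0], [251.0, -462.0], [227.0, -431.0]] [[258.0, -380.0], [280.0, -407.0], [267.0, -418.0], [245.0, -390.0]]
green [545.  310.5] [33. 28.]
[[305.0, -784.0], [305.0, -868.0], [213.0, -865.0], [213.0, -781.0]] [[315.0, -706.0], [315.0, -781.0], [232.0, -778.0], [233.0, -703.0]]
green [394.1 292.1] [26.1 14.2]
[[325.0, -352.0], [350.0, -383.0], [294.0, -428.0], [270.0, -396.0]] [[333.0, -319.0], [355.0, -347.0], [305.0, -387.0], [283.0, -359.0]]
green [406.4 251.2] [13.5  7.6]
[[414.0, -405.0], [435.0, -408.0], [431.0, -446.0], [410.0, -443.0]] [[412.0, -367.0], [431.0, -369.0], [428.0, -403.0], [409.0, -401.0]]
green [407. 223.] [22. 14.]
[[532.0, -409.0], [533.0, -449.0], [471.0, -448.0], [470.0, -408.0]] [[518.0, -370.0], [519.0, -406.0], [
[... 604 characters left out ...]
.0, -410.0], [627.0, -296.0]] [[704.0, -270.0], [706.0, -374.0], [605.0, -372.0], [603.0, -269.0]]
green [254.3 130.8] [28.3 29. ]
[[756.0, 62.0], [817.0, 5.0], [759.0, -53.0], [699.0, 4.0]] [[719.0, 51.0], [773.0, 0.0], [722.0, -52.0], [667.0, -1.0]]
green [285.1 196.5] [  9.1 193.2]
[[304.0, -71.0], [850.0, -74.0], [850.0, -100.0], [304.0, -96.0]] [[314.0, -68.0], [803.0, -71.0], [803.0, -94.0], [314.0, -90.0]]
green [219.3 195. ] [  9.3 194.4]
[[304.0, 114.0], [853.0, 110.0], [853.0, 84.0], [304.0, 88.0]] [[314.0, 97.0], [806.0, 95.0], [805.0, 71.0], [314.0, 75.0]]
tin [[652. 347.  95.]]
cap [[757. 188.  19.]]
roll [[ 681. -346.   30.]]
blk [[ 486. -383.  130.]]
blk2 [[ 312. -368.  130.]]
```

View pics/crop.png

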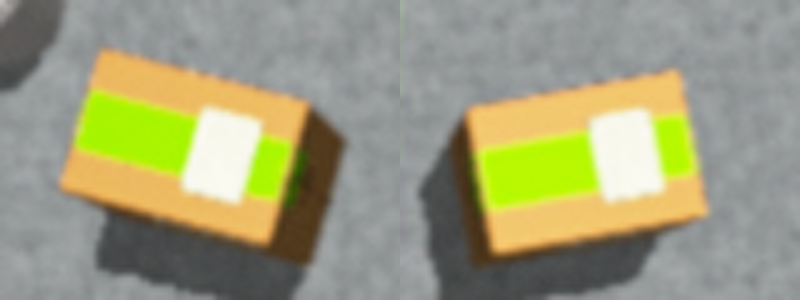

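Run:
```python
from h import *
f=grab('top')
L=np.array([(100,50),(308,103),(270,245),(62,187)])/5+[130,165]-.4
Rr=np.array([(68,108),(280,70),(307,213),(92,255)])/5+[290,180]-.4
for n,q in (('L',L),('R',Rr)):
    P=ray(f,q,130)[:,:2];print(n,np.round(P).tolist(),'c',np.round(P.mean(0),1))
    print('sides',np.round([np.linalg.norm(P[i]-P[(i+1)%4]) for i in range(4)],1))
    y=(P[0]-P[1])+(P[3]-P[2]); print('yaw of x', np.round(np.arctan2(-y[0],y[1]),3))
w=grab('wrist','w0.png');print(np.round(w['mount'],3),np.round(w['camera_matrix'],1))
```

```text
L [[603.0, 261.0], [577.0, 155.0], [506.0, 171.0], [533.0, 277.0]] c [554.8 216. ]
sides [108.8  73.6 108.8  71.5]
yaw of x -0.245
R [[542.0, -126.0], [563.0, -233.0], [491.0, -246.0], [468.0, -139.0]] c [ 515.8 -185.8]
sides [108.6  73.1 109.8  74.5]
yaw of x 0.201
[[ 1.00000e-03 -9.65000e-01 -2.62000e-01  6.67840e+01]
 [ 1.00000e+00  1.00000e-03 -1.00000e-03 -6.14000e-01]
 [ 1.00000e-03 -2.62000e-01  9.65000e-01 -1.20919e+02]
 [ 0.00000e+00  0.00000e+00  0.00000e+00  1.00000e+00]] [[351.7   0.  285.5]
 [  0.  351.7 205.8]
 [  0.    0.    1. ]]
```

Crop check: both brown cartons have the tan top with a green strip and a white label, and the sides measure about 109 × 73 mm, against 110 × 75 given. Left is centred at (555,216) with yaw −0.24, right at (516,−186) with yaw +0.20. Tipping the left one away would reach the cap at (757,188), so I'll tip both toward the robot, which also turns the undersides to the scene camera. I'll start with the right one.

```bash
python3 -m handwheel '[{"linear":[0.06,-0.035,0],"twist":0.04,"hand":0},{"linear":[0.12,-0.07,0],"twist":0.08,"hand":0},{"linear":[0.18,-0.105,0],"twist":0.12,"hand":0},{"linear":[0.24,-0.14,0],"twist":0.16,"hand":0},{"linear":[0.3,-0.175,0],"twist":0.16,"hand":0},{"linear":[0.36,-0.21,0],"twist":0.16,"hand":0},{"linear":[0.42,-0.245,0],"twist":0.16,"hand":0},{"linear":[0.493,-0.284,0],"twist":0.16,"hand":0}]'
python3 - <<'E'
from h import *
s=env.get_state();print(s['ee_pos'],np.round(R.from_quat(s['eef_rot']).as_matrix(),3),s['gripper_width'])
print(totool(np.array([589.3,-171,129])-s['ee_pos']))
E
```

```text
clock: 1.25
ee_pos: [545.6, -222.2, 253.5]
eef_rot: [0.995, 0.098, 0.0, 0.0]
contact_force: [0.9, -0.4, 0.2]
gripper_width: 0.498
[ 545.63338438 -222.1555566   253.50550834] [[ 0.981  0.194  0.   ]
 [ 0.194 -0.981 -0.001]
 [ 0.     0.001 -1.   ]] 0.4981607540664863
[ 52.74676414 -41.77383623 124.49100923]
```

```bash
python3 -m handwheel '[{"linear":[0,0,0],"twist":0,"hand":0},{"linear":[0,0,0],"twist":0,"hand":0}]'
python3 - <<'E'
from h import *
s=env.get_state()
print(totool(np.array([589.3,-171,129])-s['ee_pos']))
E
```

```text
clock: 1.5
ee_pos: [544.4, -223.7, 253.0]
eef_rot: [0.995, 0.098, -0.0, 0.0]
contact_force: [-0.3, -0.9, 0.0]
gripper_width: 0.499
[ 54.40141671 -42.93308477 123.98629987]
```

```bash
python3 -m handwheel '[{"linear":[0.054,-0.043,0],"twist":0,"hand":0},{"linear":[0.054,-0.043,0],"twist":0,"hand":0},{"linear":[0.054,-0.043,0.05],"twist":0,"hand":0},{"linear":[0.054,-0.043,0.1],"twist":0,"hand":0},{"linear":[0.054,-0.043,0.124],"twist":0,"hand":0},{"linear":[0.054,-0.043,0.124],"twist":0,"hand":0}]'
python3 - <<'E'
from h import *
grab('wrist','w1.png');grab('scene','s1.png')
a=cv2.imread('pics/w1.png');b=cv2.imread('pics/s1.png')
cv2.imwrite('pics/m1.png',cv2.resize(np.hstack([a,b]),(800,300)))
E
```

```text
clock: 2.25
ee_pos: [586.5, -172.9, 127.0]
eef_rot: [0.995, 0.096, -0.003, -0.001]
contact_force: [-0.4, -0.3, -0.3]
gripper_width: 0.499
```

View pics/m1.png

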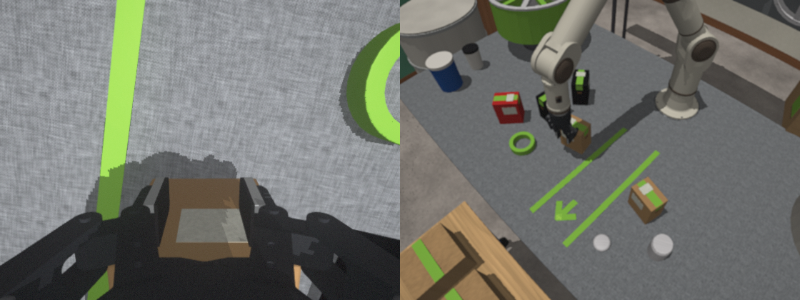

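The wrist view shows the carton's far face between the fingers and centred on them, from about x=110 to 300 px in the half-scale view. Pushing now.

```bash
python3 -m handwheel '[{"linear":[-0.015,0,0],"twist":0,"hand":0},{"linear":[-0.025,0,0],"twist":0,"hand":0},{"linear":[-0.034,0,-0.003],"twist":0,"hand":0},{"linear":[-0.043,0,-0.006],"twist":0,"hand":0},{"linear":[-0.052,0,-0.010],"twist":0,"hand":0},{"linear":[-0.061,0,-0.014],"twist":0,"hand":0}]'
python3 - <<'E'
from h import *
a=grab('scene','s2.png')['color']
cv2.imwrite('pics/m2.png',cv2.resize(a[80:260,160:400],(800,600)))
E
```

```text
clock: 3.1
ee_pos: [528.6, -183.0, 143.6]
eef_rot: [0.995, 0.098, -0.0, 0.0]
contact_force: [0.4, 0.3, -0.2]
gripper_width: 0.501
```

View pics/m2.png

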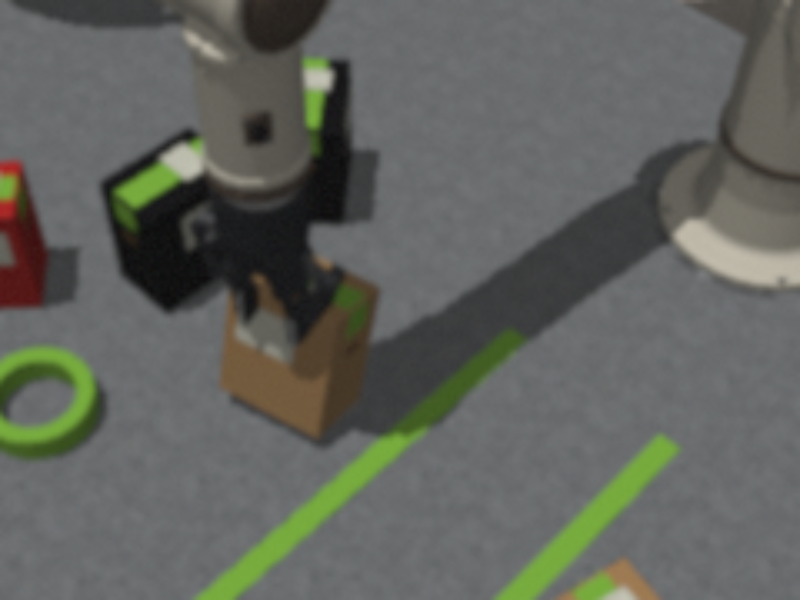

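```bash
python3 -m handwheel '[{"linear":[-0.009,0,-0.003],"twist":0,"hand":0},{"linear":[-0.018,0,-0.006],"twist":0,"hand":0},{"linear":[-0.027,0,-0.009],"twist":0,"hand":0},{"linear":[-0.036,0,-0.012],"twist":0,"hand":0},{"linear":[-0.045,0,-0.015],"twist":0,"hand":0},{"linear":[-0.045,0,-0.015],"twist":0,"hand":0}]'
python3 - <<'E'
from h import *
a=grab('scene','s3.png')['color']
cv2.imwrite('pics/m3.png',cv2.resize(a[80:260,160:400],(800,600)))
E
```

```text
clock: 3.9
ee_pos: [484.6, -192.0, 158.6]
eef_rot: [0.995, 0.097, -0.0, 0.0]
contact_force: [0.1, 0.3, -0.1]
gripper_width: 0.498
```

View pics/m3.png

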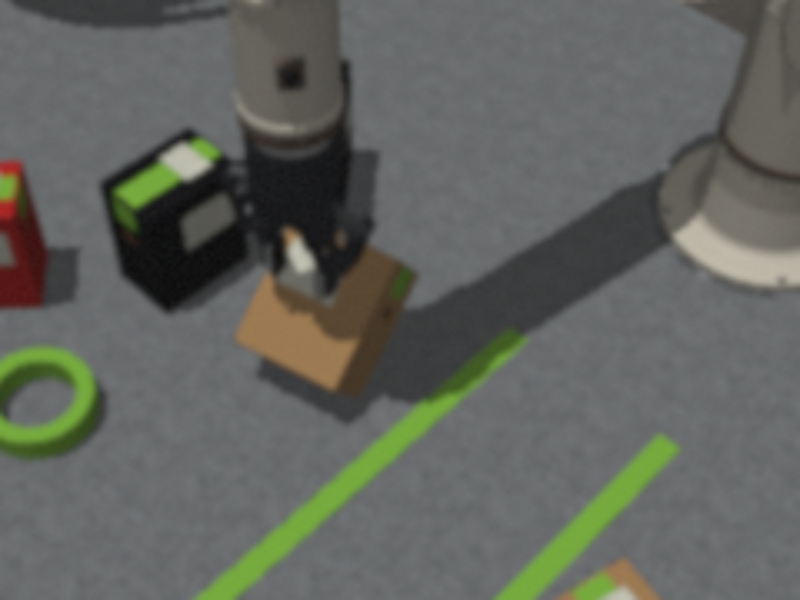

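It is tilted about 30°, close to balance. A little further.

```bash
python3 -m handwheel '[{"linear":[-0.01,0,-0.002],"twist":0,"hand":0},{"linear":[-0.02,0,-0.004],"twist":0,"hand":0},{"linear":[-0.03,0,-0.006],"twist":0,"hand":0},{"linear":[-0.03,0,-0.006],"twist":0,"hand":0},{"linear":[-0.03,0,-0.05],"twist":0,"hand":0},{"linear":[-0.03,0,-0.1],"twist":0,"hand":0}]'
python3 - <<'E'
from h import *
a=grab('scene','s4.png')['color']
cv2.imwrite('pics/m4.png',cv2.resize(a[80:260,160:400],(800,600)))
E
```

```text
clock: 4.7
ee_pos: [455.4, -197.0, 258.8]
eef_rot: [0.995, 0.098, -0.001, -0.001]
contact_force: [-0.1, -1.0, 1.4]
gripper_width: 0.5
```

View pics/m4.png

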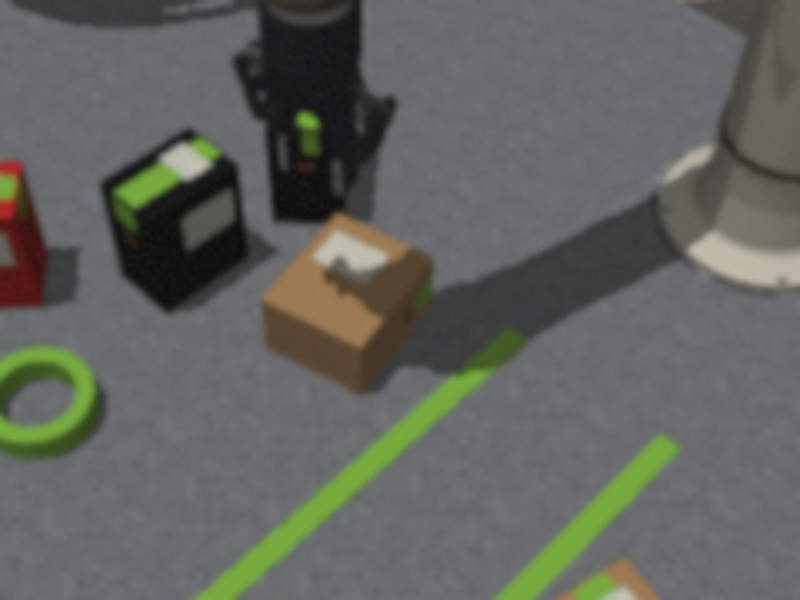

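The right carton fell on its side. Its underside, the front-left face at about (310,345) in the crop, is plain, so the left one should carry the stamp. Now the left one.

Run:
```python
from h import *
s=env.get_state();print(totool(np.array([627.6,198.1,260])-s['ee_pos']),np.arctan2(*R.from_quat(s['eef_rot']).as_matrix()[[1,0],[0,0]])+0.241)
```

```text
[ 242.41389856 -355.45244506    5.61627563] 0.43792976529229966
```

```bash
python3 -m handwheel '[{"linear":[0.03,-0.044,0],"twist":0.06,"hand":0},{"linear":[0.06,-0.089,0],"twist":0.12,"hand":0},{"linear":[0.09,-0.133,0],"twist":0.18,"hand":0},{"linear":[0.121,-0.178,0],"twist":0.24,"hand":0},{"linear":[0.151,-0.222,0],"twist":0.3,"hand":0},{"linear":[0.182,-0.267,0],"twist":0.36,"hand":0},{"linear":[0.212,-0.311,0],"twist":0.438,"hand":0},{"linear":[0.242,-0.355,0],"twist":0.438,"hand":0}]'
python3 - <<'E'
from h import *
s=env.get_state();print(totool(np.array([627.6,198.1,127.5])-s['ee_pos']),np.arctan2(*R.from_quat(s['eef_rot']).as_matrix()[[1,0],[0,0]])+0.241)
f=grab('top','t5.png')
E
```

```text
clock: 5.75
ee_pos: [625.0, 199.6, 258.1]
eef_rot: [0.993, -0.121, 0.0, -0.0]
contact_force: [0.8, -0.4, -0.2]
gripper_width: 0.498
[  2.85231408   0.83511575 130.56958874] -0.0023739695655833892
```

```bash
python3 -m handwheel '[{"linear":[0.003,0.001,0],"twist":0,"hand":0},{"linear":[0.003,0.001,0.06],"twist":0,"hand":0},{"linear":[0.003,0.001,0.115],"twist":0,"hand":0},{"linear":[0.003,0.001,0.13],"twist":0,"hand":0},{"linear":[0.003,0.001,0.13],"twist":0,"hand":0}]'
python3 - <<'E'
from h import *
s=env.get_state();print(s['ee_pos'])
a=grab('wrist','w6.png')['color'];b=grab('scene')['color']
cv2.imwrite('pics/m6.png',cv2.resize(np.hstack([a,b]),(800,300)))
E
```

```text
clock: 6.42
ee_pos: [626.9, 195.2, 128.2]
eef_rot: [0.993, -0.121, -0.0, 0.0]
contact_force: [0.6, 0.0, 1.4]
gripper_width: 0.499
[626.89459891 195.1819519  128.19422584]
```

View pics/m6.png

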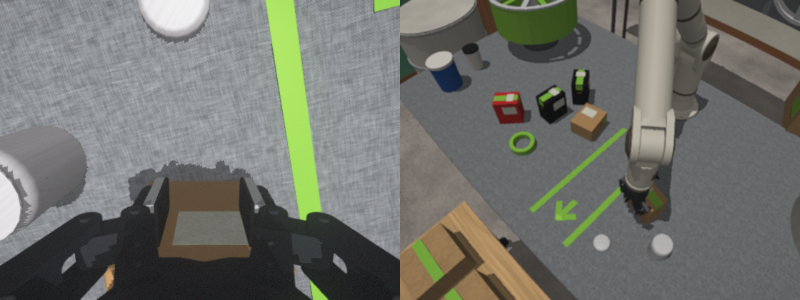

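The far face is centred within about 3 mm, and the cap (175,10) and tin (45,170) are clear of the fingers. Pushing.

```bash
python3 -m handwheel '[{"linear":[-0.015,-0.003,0],"twist":0,"hand":0},{"linear":[-0.025,-0.003,0],"twist":0,"hand":0},{"linear":[-0.034,-0.003,-0.003],"twist":0,"hand":0},{"linear":[-0.043,-0.003,-0.006],"twist":0,"hand":0},{"linear":[-0.052,-0.003,-0.01],"twist":0,"hand":0},{"linear":[-0.061,-0.003,-0.014],"twist":0,"hand":0},{"linear":[-0.070,-0.003,-0.017],"twist":0,"hand":0},{"linear":[-0.079,-0.003,-0.02],"twist":0,"hand":0}]'
python3 -m handwheel '[{"linear":[-0.009,0,-0.003],"twist":0,"hand":0},{"linear":[-0.018,0,-0.006],"twist":0,"hand":0},{"linear":[-0.027,0,-0.009],"twist":0,"hand":0},{"linear":[-0.036,0,-0.011],"twist":0,"hand":0},{"linear":[-0.046,0,-0.013],"twist":0,"hand":0},{"linear":[-0.056,0,-0.015],"twist":0,"hand":0},{"linear":[-0.056,0,-0.015],"twist":0,"hand":0}]'
python3 - <<'E'
from h import *
a=grab('scene','s7.png')['color']
cv2.imwrite('pics/m7.png',cv2.resize(a[170:410,200:520],(800,600)))
E
```

```text
clock: 7.52
ee_pos: [549.4, 218.1, 148.0]
eef_rot: [0.993, -0.121, -0.001, 0.0]
contact_force: [-0.3, -0.3, 0.4]
gripper_width: 0.499
clock: 8.4
ee_pos: [495.7, 232.0, 163.6]
eef_rot: [0.993, -0.12, 0.0, 0.0]
contact_force: [0.2, 0.1, -0.5]
gripper_width: 0.497
```

View pics/m7.png

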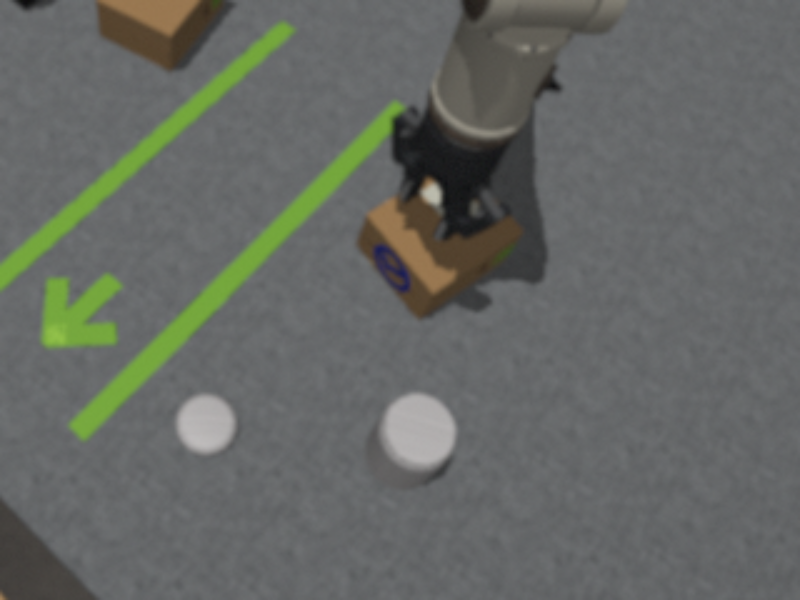

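The blue stamp shows on the left carton at (390,268) in the crop, so the left carton is the stamped one. I'll rise and measure both.

```bash
python3 -m handwheel '[{"linear":[0.005,0,-0.06],"twist":0,"hand":0},{"linear":[0.06,0,-0.09],"twist":0,"hand":0},{"linear":[0.12,0,-0.09],"twist":0,"hand":0},{"linear":[0.18,0,-0.09],"twist":0,"hand":0}]'
python3 - <<'E'
from h import *
s=env.get_state();print(s['ee_pos'],np.round(s['qpos'],2))
f=grab('top','t8.png');im=f['color']
a=cv2.resize(im[150:270,120:200],None,fx=5,fy=5,interpolation=2);b=cv2.resize(im[150:270,290:370],None,fx=5,fy=5,interpolation=2)
cv2.imwrite('pics/m8.png',np.hstack([a,b]))
E
```

```text
clock: 8.95
ee_pos: [673.8, 187.2, 254.3]
eef_rot: [0.993, -0.121, 0.001, -0.0]
contact_force: [-0.1, 1.6, 0.5]
gripper_width: 0.499
[673.78857959 187.20669513 254.29659587] [ 0.01  0.6  -0.49  1.41  0.29  1.2  -2.33]
```

View pics/m8.png

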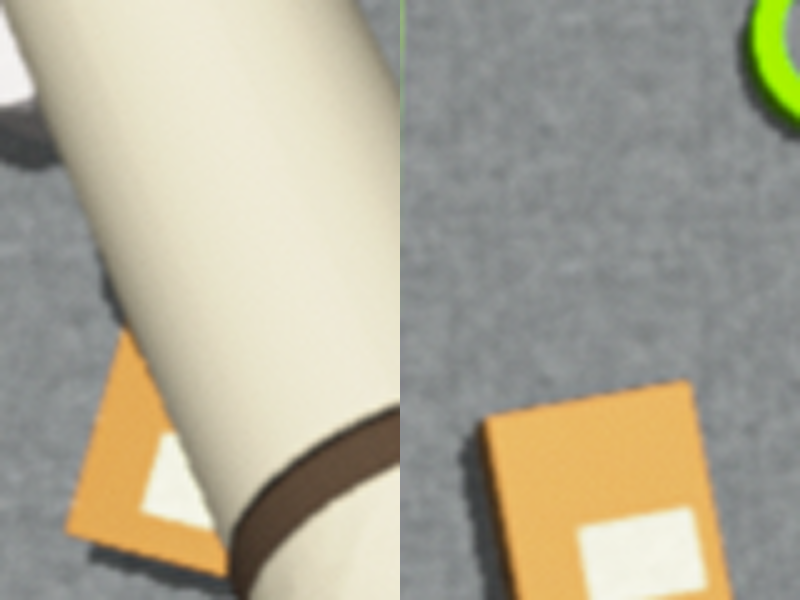

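View pics/t8.png

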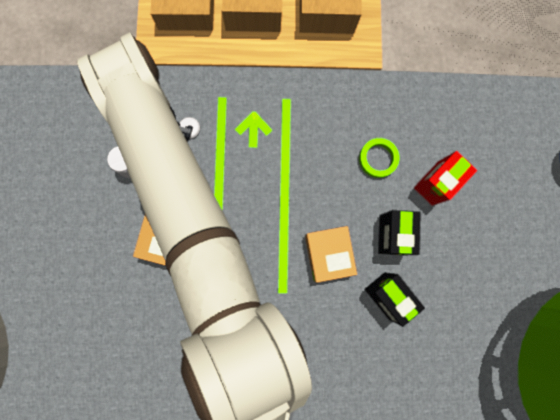

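Right carton is confirmed lying down, and the arm hides the left one. I'll swing to the left carton's outer (+y) side, turning the tool so its x points along +y.

```bash
python3 -m handwheel '[{"linear":[-0.028,-0.018,0],"twist":-0.18,"hand":1},{"linear":[-0.056,-0.036,0],"twist":-0.36,"hand":1},{"linear":[-0.084,-0.054,0],"twist":-0.54,"hand":1},{"linear":[-0.112,-0.072,0],"twist":-0.72,"hand":1},{"linear":[-0.14,-0.09,0],"twist":-0.9,"hand":1},{"linear":[-0.168,-0.108,0],"twist":-1.08,"hand":1},{"linear":[-0.196,-0.125,0],"twist":-1.26,"hand":1},{"linear":[-0.225,-0.15,0],"twist":-1.44,"hand":1}]'
python3 - <<'E'
from h import *
s=env.get_state();print(s['ee_pos'],np.round(s['qpos'],2),np.arctan2(*R.from_quat(s['eef_rot']).as_matrix()[[1,0],[0,0]]))
f=grab('top','t9.png');im=f['color']
f2=grab('scene','s9.png')
cv2.imwrite('pics/m9.png',cv2.resize(np.hstack([im,f2['color']]),(800,300)))
E
```

```text
clock: 10.0
ee_pos: [488.7, 387.6, 253.0]
eef_rot: [0.825, 0.565, -0.0, 0.0]
contact_force: [-0.0, 0.4, 0.2]
gripper_width: 1.003
[488.69368985 387.58915809 253.02567044] [-0.1   0.57 -0.87  1.61  0.46  1.18 -1.44] 1.201791246088112
```

View pics/m9.png

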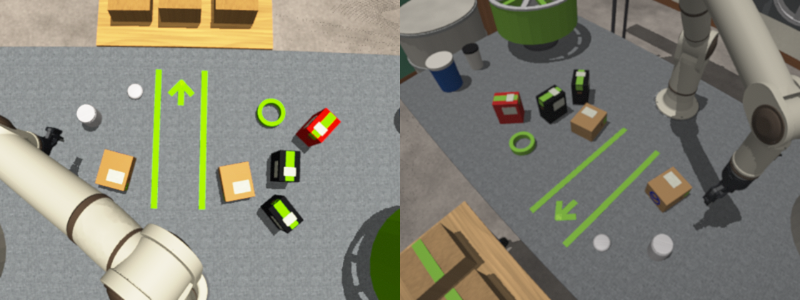

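Both cartons lie flat and are clear in the top view, at about (115,170) and (237,182) in the half-size picture. Measuring their top faces at z=75.

```bash
cat > m2.py <<'E'
from meas import *
def cartons(f,reg=((100,300),(380,170))):
    im=f['color'];hsv=cv2.cvtColor(im,cv2.COLOR_BGR2HSV)
    m=cv2.inRange(hsv,(12,90,150),(28,255,255)); m[:150]=0; m[:, 400:]=0; 
    m=cv2.morphologyEx(m,cv2.MORPH_OPEN,np.ones((3,3)))
    c,_=cv2.findContours(m,cv2.RETR_EXTERNAL,cv2.CHAIN_APPROX_NONE)
    for x in c:
        if cv2.contourArea(x)<600: continue
        P=ray(f,x.reshape(-1,2),75)[:,:2].astype(np.float32)
        r=cv2.minAreaRect(P); b=cv2.boxPoints(r)
        print('c',np.round(r[0],1),'size',np.round(r[1],1),'ang',round(r[2],1),np.round(b).tolist())
E
python3 - <<'E'
from m2 import *
cartons(grab('top'))
E
```

```text
c [ 412.6 -205.2] size [130.1 109.9] ang 11.2 [[338.0, -164.0], [359.0, -272.0], [487.0, -247.0], [466.0, -139.0]]
c [447.8 243. ] size [109.9 129.9] ang 75.9 [[371.0, 206.0], [497.0, 174.0], [524.0, 281.0], [398.0, 312.0]]
```

Sizes come out at 110 × 130 mm, as they should for cartons on their sides. Left is at (448,243) with yaw −0.25, right at (413,−205), which is 213 mm from the middle line. Next I go down outside the left one, square to the lane.

```bash
python3 -m handwheel '[{"linear":[-0.024,-0.012,0.03],"twist":-0.18,"hand":1},{"linear":[-0.048,-0.025,0.06],"twist":-0.36,"hand":1},{"linear":[-0.048,-0.025,0.11],"twist":-0.36,"hand":1},{"linear":[-0.048,-0.025,0.16],"twist":-0.36,"hand":1},{"linear":[-0.048,-0.025,0.203],"twist":-0.36,"hand":1},{"linear":[-0.048,-0.025,0.203],"twist":-0.36,"hand":1}]'
python3 - <<'E'
from h import *
s=env.get_state();print(np.arctan2(*R.from_quat(s['eef_rot']).as_matrix()[[1,0],[0,0]]))
f=grab('wrist','w10.png')['color'];f2=grab('scene','s10.png')
cv2.imwrite('pics/m10.png',cv2.resize(np.hstack([f,f2['color']]),(800,300)))
E
```

```text
clock: 10.9
ee_pos: [446.9, 349.2, 47.1]
eef_rot: [0.713, 0.702, -0.004, -0.0]
contact_force: [0.7, 0.7, 0.6]
gripper_width: 1.0
1.5553043480493118
```

View pics/m10.png

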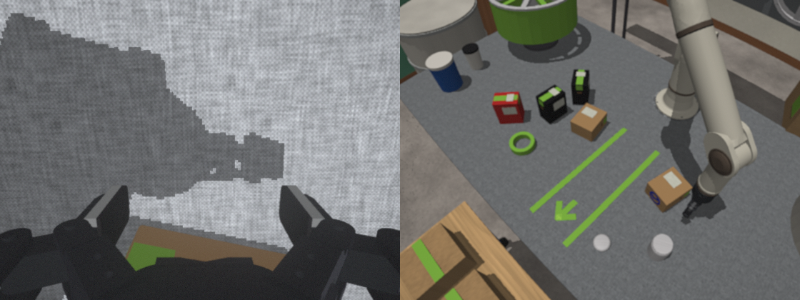

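```bash
python3 -m handwheel '[{"linear":[-0.015,0,0],"twist":0,"hand":1},{"linear":[-0.03,0,0],"twist":0,"hand":1},{"linear":[-0.045,0,0],"twist":0,"hand":1},{"linear":[-0.06,0,0],"twist":0,"hand":1},{"linear":[-0.075,0,0],"twist":0,"hand":1},{"linear":[-0.09,0,0],"twist":0,"hand":1},{"linear":[-0.105,0,0],"twist":0,"hand":1},{"linear":[-0.12,0,0],"twist":0,"hand":1}]'
python3 - <<'E'
from h import *
f=grab('wrist','w11.png')['color'];f2=grab('scene','s11.png')
cv2.imwrite('pics/m11.png',cv2.resize(np.hstack([f,f2['color']]),(800,300)))
E
```

```text
clock: 12.0
ee_pos: [446.9, 232.1, 50.7]
eef_rot: [0.712, 0.703, 0.001, -0.0]
contact_force: [0.2, 5.1, 3.4]
gripper_width: 1.004
```

View pics/m11.png

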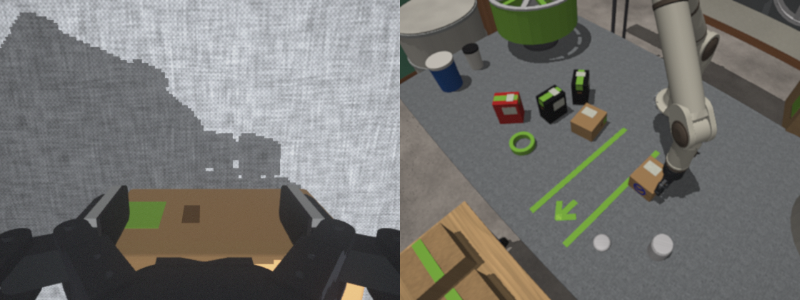

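The carton face is now square against both fingers, and its upper edge runs level at y≈190 in the wrist view. Continuing.

```bash
python3 -m handwheel '[{"linear":[-0.015,0,0],"twist":0,"hand":1},{"linear":[-0.03,0,0],"twist":0,"hand":1},{"linear":[-0.045,0,0],"twist":0,"hand":1},{"linear":[-0.06,0,0],"twist":0,"hand":1},{"linear":[-0.075,0,0],"twist":0,"hand":1},{"linear":[-0.09,0,0],"twist":0,"hand":1},{"linear":[-0.105,0,0],"twist":0,"hand":1},{"linear":[-0.12,0,0],"twist":0,"hand":1}]'
python3 -m handwheel '[{"linear":[-0.008,0,0],"twist":0,"hand":1},{"linear":[-0.016,0,0],"twist":0,"hand":1},{"linear":[-0.022,0,0],"twist":0,"hand":1},{"linear":[-0.022,0,0],"twist":0,"hand":1}]'
python3 - <<'E'
from m2 import *
f=grab('top','t12.png');f2=grab('scene','s12.png')
cartons(f)
cv2.imwrite('pics/m12.png',cv2.resize(np.hstack([f['color'],f2['color']]),(800,300)))
E
```

```text
clock: 13.1
ee_pos: [444.7, 111.1, 50.2]
eef_rot: [0.712, 0.702, -0.0, -0.0]
contact_force: [0.3, 2.2, -1.2]
gripper_width: 1.002
clock: 13.6
ee_pos: [444.6, 89.5, 50.3]
eef_rot: [0.712, 0.702, -0.0, 0.0]
contact_force: [-0.3, -0.2, 0.5]
gripper_width: 0.999
c [ 412.6 -205.1] size [130.3 110. ] ang 11.3 [[338.0, -164.0], [360.0, -272.0], [487.0, -246.0], [466.0, -138.0]]
c [462.3  23.4] size [108.9 114.6] ang 88.7 [[404.0, -30.0], [518.0, -32.0], [521.0, 77.0], [406.0, 79.0]]
```

View pics/m12.png

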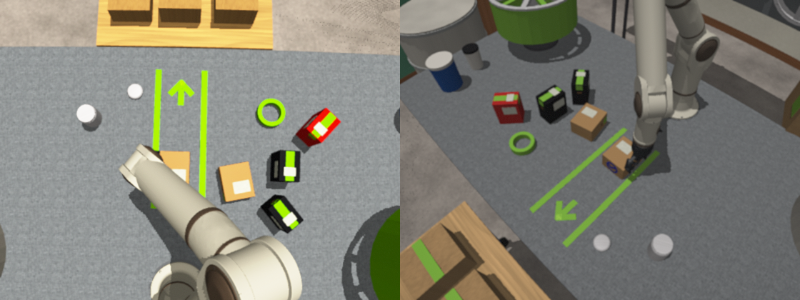

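Its centre is at y≈24 and the target is about 8, so 16 mm more, then back off along +y.

```bash
python3 -m handwheel '[{"linear":[-0.006,0,0],"twist":0,"hand":1},{"linear":[-0.012,0,0],"twist":0,"hand":1},{"linear":[-0.016,0,0],"twist":0,"hand":1},{"linear":[-0.016,0,0],"twist":0,"hand":1},{"linear":[0.01,0,0],"twist":0,"hand":1},{"linear":[0.05,0,0],"twist":0,"hand":1},{"linear":[0.1,0,-0.03],"twist":0,"hand":1},{"linear":[0.15,0,-0.09],"twist":0,"hand":1}]'
python3 -m handwheel '[{"linear":[0.05,0,-0.05],"twist":0,"hand":1},{"linear":[0.1,0,-0.1],"twist":0,"hand":1},{"linear":[0.15,0,-0.1],"twist":0,"hand":1},{"linear":[0.15,0,-0.1],"twist":0,"hand":1}]'
python3 - <<'E'
from m2 import *
f=grab('top','t13.png');f2=grab('scene','s13.png')
cartons(f)
cv2.imwrite('pics/m13.png',cv2.resize(np.hstack([f['color'],f2['color']]),(800,300)))
for n,px,z in [('tin',(121,158),95),('cap',(188.5,128),19),('roll',(380,157),30)]: print(n,px,f['color'][int(px[1]),int(px[0])])
a=cv2.imread('pics/top0.png').astype(int);d=np.abs(a-f['color']).sum(2)
print('diff roll',(d[130:190,350:410]>80).sum(),'cap',(d[112:142,174:204]>80).sum(),'tin',(d[140:180,100:140]>80).sum())
E
```

```text
clock: 14.7
ee_pos: [445.1, 230.6, 128.1]
eef_rot: [0.712, 0.703, -0.002, -0.001]
contact_force: [0.9, 0.2, 0.1]
gripper_width: 1.001
clock: 15.2
ee_pos: [446.4, 386.0, 230.1]
eef_rot: [0.709, 0.705, 0.002, -0.001]
contact_force: [-1.1, 0.1, -0.4]
gripper_width: 1.004
c [ 412.6 -205.2] size [130.1 109.9] ang 11.2 [[338.0, -164.0], [359.0, -272.0], [487.0, -247.0], [466.0, -139.0]]
c [454.4   8.8] size [110.4 130.7] ang 89.1 [[388.0, -45.0], [519.0, -47.0], [521.0, 63.0], [390.0, 65.0]]
tin (121, 158) [243 244 246]
cap (188.5, 128) [246 247 248]
roll (380, 157) [137 138 134]
diff roll 0 cap 0 tin 0
```

View pics/m13.png

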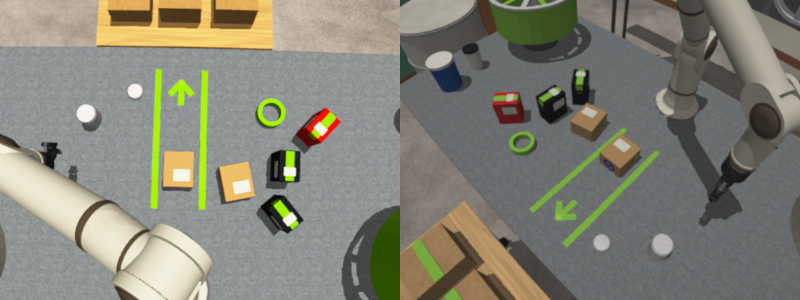

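The stamped carton is centred at (454, 9), about 1 mm from the lane's middle line, square to within about 1° and 122 mm short of the lane's centre along it. The other carton is 213 mm from the middle line, the bystanders show no pixel change, and the arm is clear. Handing in.

Run:
```python
from h import *
print(env.finish_job())
```

```text
the job is handed in; nothing more can be done
None
```

I tipped both cartons onto their sides toward the robot and pushed the stamped one, the left carton, into the dispatch lane. I then backed the arm clear and handed the job in at about 15 s of the 58 s allowed. The hand-in gives no verdict.

- **Which carton:** the scene view showed the blue ring on the left carton's underside; the right carton's underside was plain.
- **Stamped carton (last top view):** its centre is about 1 mm from the lane's middle line and 122 mm from the lane's centre along it. It is square to within about 1° and lies inside the tape. Its top face measured 110 × 131 mm, so it is lying flat.
- **Unstamped carton:** it lies on its side 213 mm from the middle line, where it fell.
- **Bystanders:** the tape roll, paint tin and wheel cap showed no pixel change from the first picture.

No check failed or disagreed.

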